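# Sort full sugar tins from empty ones by weight

## Task

Lift each of the three look-alike tins on the kitchen island to feel whether it is full or empty. Stand the full ones upright in the low wooden tray and the empty ones upright in the slatted refill crate, setting each down gently, not dropping it, and keeping it upright throughout; leave the mug, the pepper mill and the bowl where they are.

Things in the scene. Friction and masses are not known exactly. Their poses are not given: they have to be found in the camera images.
- tin_1: one of three look-alike closed tins, upright on the worktop: square steel body, flat wooden lid (top 18 mm) that stays on, 60 x 60 mm, 130 mm tall, plain sides; origin at the centre of its underside, z up, x and y square to its sides. Full (a solid block of sugar inside, 2 mm play) it weighs 0.4 to 0.6 kg, empty 0.14 to 0.2 kg. One or two are full, any may be; only the weight tells.
- tin_2: as tin_1
- tin_3: as tin_1
- tray: low light-wood tray for full tins, fixed, 250 x 170 mm outside, wall 8 mm thick and 24 mm high, inside 234 x 154 mm, a dark grip bar on each short side (to 137 mm from the centre); long side along its x axis; origin at the centre of its underside. Left or right of the tins.
- tray_in (a point): centre of the tray's inner floor, 8 mm above the worktop; axes as the tray
- basket: slatted wooden refill crate, open on top, for empty tins, fixed, 250 x 170 mm outside, 60 mm high, wall 8 mm, inside 234 x 154 mm, darker wood than the tray; long side along its x axis; origin at the centre of its underside. On the other side of the tins from the tray.
- basket_in (a point): centre of the crate's inner floor, 8 mm above the worktop; axes as the crate
- mug: bystander: white mug, 80 mm across, 95 mm tall, origin at the centre of its underside, handle to its +y
- mill: bystander: dark wooden pepper mill, 56 mm across, 157 mm tall, origin at the centre of its underside
- bowl: bystander: white bowl, 140 mm across, 60 mm tall, origin at the centre of its underside

How it is judged:
At the end, for the whole second after the job is handed in: Every full tin stands on the tray's floor and every empty tin on the crate's floor (underside within 8 mm of the floor, whole tin inside the walls), upright within 7 degrees, at rest and bearing its own weight there; told by the force of the tin on the tray (over 3 N) or on the crate (0.4 to 3 N) (((x of tin_1 in the frame of tray_in between -0.1 and 0.1 m and y of tin_1 in the frame of tray_in between -0.065 and 0.065 m and z of tin_1 in the frame of tray_in between -0.005 and 0.008 m and contact force between tin_1 and tray above 3 N) or (x of tin_1 in the frame of basket_in between -0.1 and 0.1 m and y of tin_1 in the frame of basket_in between -0.065 and 0.065 m and z of tin_1 in the frame of basket_in between -0.005 and 0.008 m and contact force between tin_1 and basket between 0.4 and 3 N)) and angle between each of tin_1, tin_2, tin_3's own z axis and vertical below 0.12 rad and linear speed of each of tin_1, tin_2, tin_3 below 0.02 m/s and ((x of tin_2 in the frame of tray_in between -0.1 and 0.1 m and y of tin_2 in the frame of tray_in between -0.065 and 0.065 m and z of tin_2 in the frame of tray_in between -0.005 and 0.008 m and contact force between tin_2 and tray above 3 N) or (x of tin_2 in the frame of basket_in between -0.1 and 0.1 m and y of tin_2 in the frame of basket_in between -0.065 and 0.065 m and z of tin_2 in the frame of basket_in between -0.005 and 0.008 m and contact force between tin_2 and basket between 0.4 and 3 N)) and ((x of tin_3 in the frame of tray_in between -0.1 and 0.1 m and y of tin_3 in the frame of tray_in between -0.065 and 0.065 m and z of tin_3 in the frame of tray_in between -0.005 and 0.008 m and contact force between tin_3 and tray above 3 N) or (x of tin_3 in the frame of basket_in between -0.1 and 0.1 m and y of tin_3 in the frame of basket_in between -0.065 and 0.065 m and z of tin_3 in the frame of basket_in between -0.005 and 0.008 m and contact force between tin_3 and basket between 0.4 and 3 N))); the robot touches nothing.
It fails at once if a tin is tipped more than 45 degrees (angle between any of tin_1, tin_2, tin_3's own z axis and vertical above 0.785 rad).
It fails at once if a tin is dropped into the tray or the crate (moving faster than 0.45 m/s within 40 mm of its floor) ((x of tin_1 in the frame of tray_in between -0.1 and 0.1 m and y of tin_1 in the frame of tray_in between -0.065 and 0.065 m and z of tin_1 in the frame of tray_in below 0.04 m and linear speed of tin_1 above 0.45 m/s) or (x of tin_1 in the frame of basket_in between -0.1 and 0.1 m and y of tin_1 in the frame of basket_in between -0.065 and 0.065 m and z of tin_1 in the frame of basket_in below 0.04 m and linear speed of tin_1 above 0.45 m/s) or (x of tin_2 in the frame of tray_in between -0.1 and 0.1 m and y of tin_2 in the frame of tray_in between -0.065 and 0.065 m and z of tin_2 in the frame of tray_in below 0.04 m and linear speed of tin_2 above 0.45 m/s) or (x of tin_2 in the frame of basket_in between -0.1 and 0.1 m and y of tin_2 in the frame of basket_in between -0.065 and 0.065 m and z of tin_2 in the frame of basket_in below 0.04 m and linear speed of tin_2 above 0.45 m/s) or (x of tin_3 in the frame of tray_in between -0.1 and 0.1 m and y of tin_3 in the frame of tray_in between -0.065 and 0.065 m and z of tin_3 in the frame of tray_in below 0.04 m and linear speed of tin_3 above 0.45 m/s) or (x of tin_3 in the frame of basket_in between -0.1 and 0.1 m and y of tin_3 in the frame of basket_in between -0.065 and 0.065 m and z of tin_3 in the frame of basket_in below 0.04 m and linear speed of tin_3 above 0.45 m/s)).
It fails at once if the mug, the pepper mill or the bowl is shifted more than 30 mm or knocked over (distance of any of mug, mill, bowl from where it was at the start of the episode above 0.03 m or angle between any of mug, mill, bowl's own z axis and vertical above 0.5 rad).
It also fails if it takes over 72 s, if anything falls off the work surface, if the arm or the gripper's body presses on something with over 40 N, if the wrist force passes 120 N, or if a joint passes its speed limit or range.

## Robot

A 6-joint arm with a two-finger parallel gripper is mounted at the origin on the work surface. World frame = base frame: x ahead of the robot, y to its left, z up, the work surface at z = 0. Lengths are in m, angles in rad, forces in N, time in s.
With the tool pointing down it reaches from about 0.325 to 0.775 m from the base axis. Payload 5.5 kg.
Tool frame: the origin (TCP) lies between the finger pads; the fingertips stand 8 mm ahead of it and the grasp point (between the pads) lies 11 mm behind it (tcp_to_tips is the distance from the TCP to the fingertips, in m); z points along the fingers, y is the line along which they close (so a half turn about z gives the same grasp; the last joint's range is limited). The gripper opens to 88 mm and grips with 3 to 60 N. Pads are 20 mm wide; open, the fingers measure 115 mm over their backs; the gripper's body (75 mm by 178 mm) begins 61 mm behind the grasp point.
Start: joints at [-1.404, 0.091, 1.231, -0, 1.82, -0.057], TCP at [0.133, -0.585, 0.231] pointing down, gripper open.
Joint ranges: [-2.87, 2.87], [-0.86, 2.18], [0.17, 2.46], [-1.51, 4.65], [0.06, 2.69], [-2.65, 2.65]. Speed limits (rad/s): [2.57, 2.57, 3.01, 3.14, 3.14, 3.14].

## Interface

Orientations are given as a unit quaternion [w, x, y, z].
In Python, from bench import * gives the robot as it stands. Calls block until the motion is done:
- move_to(position, orientation): joint-space move of the TCP to a pose.
- move_l(position, speed=0.15, orientation=None): straight line of the TCP; orientation=None keeps the orientation; speed is the mean speed in m/s.
- movej(angles): joint-space move.
- gripper_open() and close(): open the fingers fully, or close them until they stop; the grip force is fixed at half the most.
- hold(seconds).
- inverse_kinematics(position, orientation): joint angles nearest the present ones, or None.
- state(): the state.
- get_image(name): name is "scene" or "top" or "wrist"; returns a dict with "frame" (384x512x3 uint8, blue, green, red), "depth" (384x512 float32, m along the optical axis (not along the pixel's ray), 0 where there is no reading), "camera_matrix" (3x3 intrinsics, pixels), "view" (4x4, takes a point from world to camera coordinates). Camera axes: x right, y up, looking along -z (the intrinsics and any distortion apply to the point x, -y, -z); pixel columns grow to the right and rows downward; lengths in m; the calibration is good to about 2 mm. The wrist camera is an equidistant fisheye: a pixel r from the principal point sees the ray r / f radians off the axis. A picture is of the moment at which its call begins.
A pose or a line that the arm cannot do raises IKError and nothing moves.
- job_done(): hands the job in; it is judged then, once.
The state is a dict: "time": time; "joint_pos": joint angles; "dq": joint speeds; "joint_torque": joint torques, N m; "ee_pos": TCP position; "ee_rot": TCP orientation; "ft_force": force on the tool from outside, world axes, zero at the start; "moment": the same for the moment, N m; "finger_gap": finger opening in m; "finger_force": force on a finger pad.
Only numpy, scipy, OpenCV 4.12 (cv2) and the standard library are available. Lean on these libraries where they do the work, as an engineer would, in place of code of your own. Each camera call takes 0.05 s, during which the arm holds its last target. There are 200 camera calls.

## Working session

There is one attempt and no reset: what is moved stays moved. The work goes in short steps, each a Python script; the robot and the scene stay as the last script left them, time stands still between calls to the robot, and variables do not carry over. Pictures are saved under pics/ and viewed, at most 10 in all, crops included, and the job is handed in when it is done.

```bash
mkdir -p pics; ls; python3 - <<'E'
from bench import *
import cv2,numpy as np
for n in ("top","scene"):
    d=get_image(n); cv2.imwrite(f"pics/{n}0.png",d["frame"]); np.savez(f"{n}0.npz",**{k:np.array(v) for k,v in d.items()})
    print(n,d["camera_matrix"],d["view"].round(3) if hasattr(d["view"],'round') else d["view"],d.keys(),(d["depth"]>0).mean())
s=state();print(s)
E
```

```text
pics
top [[428.07000283   0.         255.33384548]
 [  0.         428.07000283 187.88008297]
 [  0.           0.           1.        ]] [[-0.022 -1.    -0.017  0.022]
 [ 0.983 -0.025  0.179 -0.626]
 [-0.18  -0.012  0.984 -1.127]
 [ 0.     0.     0.     1.   ]] dict_keys(['frame', 'depth', 'camera_matrix', 'view']) 0.9960886637369791
scene [[424.9720826   0.        261.2679934]
 [  0.        424.9720826 193.9548015]
 [  0.          0.          1.       ]] [[-0.316  0.949 -0.002  0.205]
 [-0.811 -0.268  0.52   0.489]
 [ 0.493  0.166  0.854 -1.582]
 [ 0.     0.     0.     1.   ]] dict_keys(['frame', 'depth', 'camera_matrix', 'view']) 0.9960479736328125
{'time': 0.1, 'joint_pos': array([-1.40370269e+00,  9.17753482e-02,  1.23176363e+00,  1.60064616e-05,
        1.81978608e+00, -5.67160247e-02]), 'dq': array([-1.25904357e-05,  2.55806527e-04, -2.59987008e-03,  1.26586953e-03,
        2.13916772e-03, -4.31400324e-04]), 'joint_torque': array([ 3.26252331e-03, -4.47856700e+01, -4.07569349e+01,  7.01466878e-02,
        2.84685631e-02, -1.06202028e-04]), 'ee_pos': array([ 0.13312016, -0.58479116,  0.22962589]), 'ee_rot': array([-8.65309841e-04,  9.93744593e-01,  1.11673331e-01, -4.00340006e-05]), 'ft_force': array([-0.32824739, -0.58713509, -0.07982628]), 'moment': array([ 0.03881497, -0.02107974, -0.02835566]), 'finger_force': 0.0, 'finger_gap': 0.08767063194492498}
```

View pics/top0.png

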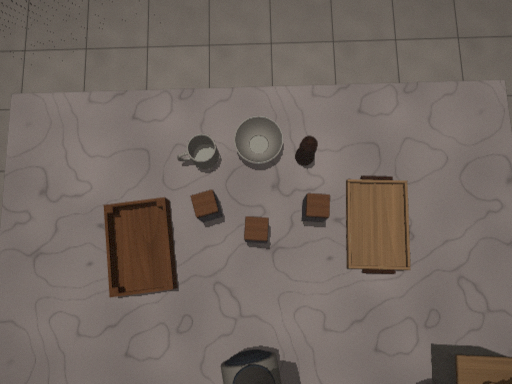

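View pics/scene0.png

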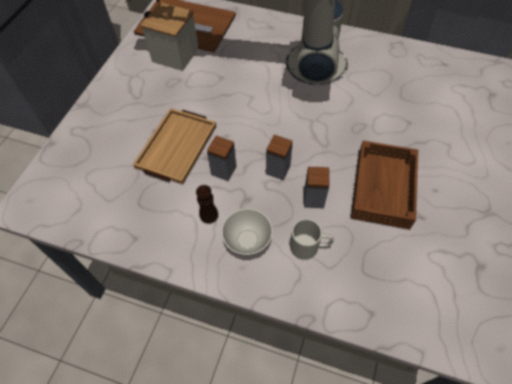

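Top view: lids at about (205,204), (256,229) and (318,206). The crate is on the left at (140,247) and the tray on the right at (378,224). The bystanders sit behind the tins: mug (203,150), bowl (259,142), mill (307,150). The scene view shows the same layout. Next I measure the positions.

```bash
cat > vis.py <<'E'
import numpy as np, cv2
def rays(d):
    K,V=d["camera_matrix"],d["view"]; R=V[:3,:3]; c=-R.T@V[:3,3]
    v,u=np.mgrid[:384,:512]
    r=np.stack([(u-K[0,2])/K[0,0],-(v-K[1,2])/K[1,1],-np.ones_like(u,float)],-1)
    return c,r@R
def cloud(d):
    c,r=rays(d); return c+r*d["depth"][...,None]
def on_plane(d,uv,z):
    c,r=rays(d); K=d["camera_matrix"];R=d["view"][:3,:3]
    uv=np.atleast_2d(uv); q=np.c_[(uv[:,0]-K[0,2])/K[0,0],-(uv[:,1]-K[1,2])/K[1,1],-np.ones(len(uv))]@R
    return c+q*((z-c[2])/q[:,2])[:,None]
def rect(d,mask,z):
    """min-area rectangle of a mask's largest contours projected on plane z"""
    out=[]
    for c in cv2.findContours(mask.astype(np.uint8),cv2.RETR_EXTERNAL,cv2.CHAIN_APPROX_NONE)[0]:
        if cv2.contourArea(c)<120: continue
        p=on_plane(d,c[:,0,:],z)[:,:2]
        (x,y),(w,h),a=cv2.minAreaRect((p*1000).astype(np.float32))
        m=cv2.moments(c); out.append([round(i,1) for i in (x,y,w,h,a,m['m10']/m['m00'],m['m01']/m['m00'])])
    return out
E
python3 - <<'E'
from vis import *
for n in ("top","scene"):
    d=dict(np.load(n+"0.npz")); P=cloud(d); z=P[...,2]
    inr=(np.abs(P[...,1])<.45)&(P[...,0]>.25)&(P[...,0]<.9)
    print(n,"table z",np.median(z[inr]))
    hsv=cv2.cvtColor(d["frame"],cv2.COLOR_BGR2HSV)
    lid=inr&(z>.118)&(z<.145)
    print("lid",*rect(d,lid,.13),sep="\n ")
    for nm,lo,hi,zz in(("low",.012,.034,.024),("mid",.045,.07,.06)):
        print(nm,*rect(d,inr&(z>lo)&(z<hi),zz),sep="\n ")
    wood=inr&(hsv[...,1]>70)&(z<.09)
    print("wood@.024",*rect(d,wood,.024),"wood@.06",*rect(d,wood,.06),sep="\n ")
    print("tall",*rect(d,inr&(z>.035)&(z<.2),.08),sep="\n ")
E
```

```text
top table z 0.001294945291024252
lid
 [509.2, 7.3, 59.7, 60.1, 84.9, 256.0, 227.9]
 [564.7, -151.7, 59.0, 61.6, 87.0, 317.6, 204.7]
 [576.8, 139.4, 61.2, 60.3, 14.8, 204.3, 202.9]
low
 [492.0, 400.1, 81.9, 235.8, 73.7, 115.2, 244.6]
 [524.1, -330.2, 172.4, 272.7, 87.2, 377.7, 224.1]
 [769.9, -3.6, 113.3, 113.3, 56.3, 258.4, 141.3]
mid
 [475.4, 328.2, 249.9, 173.9, 6.0, 138.0, 246.6]
 [767.4, -2.9, 135.4, 137.5, 88.5, 258.2, 138.8]
wood@.024
 [476.3, 334.6, 259.1, 188.0, 6.1, 139.5, 247.1]
 [522.7, -329.5, 173.6, 270.4, 86.6, 377.2, 224.5]
 wood@.06
 [474.4, 324.3, 251.3, 182.3, 6.1, 139.5, 247.1]
 [519.4, -319.8, 168.4, 262.2, 86.6, 377.2, 224.5]
tall
 [511.3, 7.9, 62.7, 67.6, 85.2, 256.0, 228.7]
 [474.5, 321.3, 245.7, 173.0, 6.1, 138.4, 246.6]
 [567.5, -154.1, 69.7, 73.1, 87.0, 316.2, 206.4]
 [579.3, 142.2, 75.5, 68.3, 14.8, 205.8, 204.7]
 [729.5, -137.7, 46.9, 76.6, 67.9, 307.1, 148.4]
 [736.2, 160.2, 107.1, 90.0, 74.2, 201.0, 149.7]
 [761.3, -3.0, 133.1, 135.1, 88.5, 258.2, 138.8]
scene table z 0.0014177806747683874
lid
 [579.3, 142.2, 67.7, 58.0, 14.5, 318.4, 176.0]
 [568.3, -150
[... 350 characters left out ...]
2, 261.6, 172.2, 6.1, 387.3, 180.8]
wood@.024
 [731.0, -134.0, 58.3, 46.0, 23.8, 208.2, 213.4]
 [463.5, 333.6, 291.2, 181.0, 6.0, 385.9, 184.8]
 [527.6, -327.9, 177.3, 270.2, 87.6, 174.9, 145.4]
 wood@.06
 [748.1, -122.8, 56.4, 44.5, 23.8, 208.2, 213.4]
 [489.6, 329.1, 281.4, 174.9, 6.0, 385.9, 184.8]
 [551.5, -310.2, 171.4, 261.1, 87.6, 174.9, 145.4]
tall
 [733.9, 159.2, 99.4, 108.3, 44.9, 307.0, 236.0]
 [772.6, 0.8, 135.2, 134.0, 62.2, 246.8, 230.8]
 [720.7, -138.9, 108.0, 47.5, 32.5, 205.5, 200.6]
 [571.3, 141.4, 123.2, 68.1, 13.7, 316.9, 183.6]
 [494.7, 327.3, 262.5, 170.1, 6.1, 387.0, 181.7]
 [559.8, -155.0, 97.8, 121.4, 85.7, 221.3, 154.2]
 [502.4, 5.5, 81.5, 129.9, 88.6, 278.7, 153.4]
```

The sizes match: lids about 60 mm, crate 250x173 mm, tray 172x273 mm including grip bars. Both views agree to within a few mm, so I'll start with the tin nearest the tray.

```bash
cat > job.py <<'E'
from bench import *
from vis import *
G=0.087; UP=0.245           # TCP height at grasp (grasp point at 98 mm), carry height
TINS=dict(A=(.510,.008,-5.1),B=(.566,-.151,-3.),C=(.578,.140,14.8))
TRAY=(.523,-.330,-3.); CRATE=(.475,.329,6.1)
def q(deg): h=np.radians(deg)/2; return [0,np.cos(h),np.sin(h),0]
def slot(c,sx):
    a=np.radians(c[2]); return c[0]+sx*np.cos(a),c[1]+sx*np.sin(a)
def fz(n=8):
    v=[]
    for _ in range(n): hold(.03); v.append(state()["ft_force"][2])
    return np.mean(v)
def run(name,sx):
    x,y,a=TINS[name]
    move_to([x,y,UP],q(a)); hold(.2); f0=fz()
    move_l([x,y,G],.15); close(); s=state(); zg=s["ee_pos"][2]
    print(name,"gap",s["finger_gap"],"ff",s["finger_force"],"ee",s["ee_pos"])
    if not .055<s["finger_gap"]<.066: print("bad grasp"); return
    move_l([x,y,UP],.12); hold(.3); w=f0-fz()
    print("weight N",w,"base",f0,"gap",state()["finger_gap"])
    if 2.6<w<3.4 or not 0.9<w<7: print("unsure, holding"); return
    c=TRAY if w>3 else CRATE; px,py=slot(c,sx[w>3])
    move_l([px,py,UP],.25,q(c[2])); hold(.2); f1=fz()
    move_l([px,py,G+.012],.12)
    z=G+.012
    while z>G+.003:
        z-=.001; move_l([px,py,z],.02); f=state()["ft_force"][2]
        if f-f1>max(.8,.35*w): break
    print("down at",z-G,state()["ee_pos"][2]-zg,"df",f-f1)
    gripper_open(); hold(.1); move_l([px,py,UP],.2)
    print("full" if w>3 else "empty","t",state()["time"])
    return w>3
E
python3 - <<'E'
from job import *
run("B",(-.055,-.055))
d=get_image("top"); cv2.imwrite("pics/top1.png",d["frame"])
E
```

```text
B gap 0.060560482020773077 ff 29.631315506994724 ee [ 0.56621298 -0.15151461  0.08746706]
weight N 5.49949976952864 base 0.00039011256762256155 gap 0.060406761880082684Traceback (most recent call last):
  File "<stdin>", line 2, in <module>
  File "job.py", line 22, in run
    c=TRAY if w>3 else CRATE; px,py=slot(c,sx[w>3])
                                           ~~^^^^^
TypeError: tuple indices must be integers or slices, not numpy.bool
```

B is full (5.5 N) and still in the gripper. I'll fix the index bug and continue with the placing.

```bash
python3 - <<'E'
s=open("job.py").read()
s=s.replace("    c=TRAY if w>3","    return place(w,sx,zg)\ndef place(w,sx,zg):\n    full=int(w>3); c=TRAY if full").replace("sx[w>3]","sx[full]").replace("return w>3","return full")
open("job.py","w").write(s)
E
python3 - <<'E'
from job import *
place(5.5,(-.055,-.055),.08747)
d=get_image("top"); cv2.imwrite("pics/top1.png",d["frame"])
E
```

```text
down at 0.006999999999999992 0.007854553065199069 df 10.05122940132912
full t 12.2083
```

View pics/top1.png

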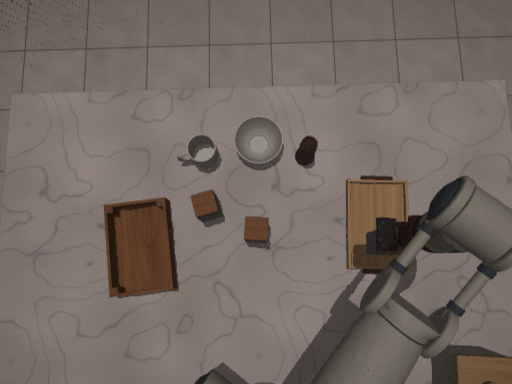

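The gripper hides the tin at about (385,237), but it reached the floor at the expected height of 7.9 mm. The other two tins are undisturbed at (205,204) and (256,229), so I continue with C and then A.

```bash
python3 - <<'E'
from job import *
r=run("C",(-.055,.055))
if r is not None: r2=run("A",(-.055 if r else .055,.055)) if not r else run("A",(-.055,.0))
movej([0,0.0,1.2,0,1.8,1.57]) if False else move_to([.45,0,.3],q(0))
d=get_image("top"); cv2.imwrite("pics/top2.png",d["frame"])
e=get_image("scene"); cv2.imwrite("pics/scene2.png",e["frame"])
for n in (d,e):
    P=cloud(n); z=P[...,2]; m=(z>.126)&(z<.153)&(P[...,0]>.3)&(P[...,0]<.7)&(np.abs(P[...,1])<.45)
    print(*rect(n,m,.138),sep="\n")
print(state()["time"],state()["ft_force"])
E
```

```text
C gap 0.05998944796255507 ff 29.86922425974626 ee [0.57809079 0.14011344 0.08728166]
weight N 1.9712101447583168 base -0.2094176346559597 gap 0.060104626489626355
down at 0.008999999999999994 0.00858476445023068 df 1.0971967742289106
empty t 23.5667
A gap 0.05976001749285333 ff 29.93870295351371 ee [0.51019612 0.00784146 0.08728553]
weight N 4.992702858470289 base -0.17655780596814707 gap 0.05969485860029258
down at 0.006999999999999992 0.007928538118459685 df 7.906114360081948
full t 35.3167
[420.2, 320.6, 59.6, 62.8, 5.8, 131.4, 266.2]
[468.3, -325.5, 61.8, 60.2, 83.5, 389.3, 240.9]
[576.8, -330.6, 61.0, 60.5, 85.3, 388.2, 197.9]
[423.0, 322.6, 69.7, 61.3, 5.5, 394.6, 147.4]
[579.3, -329.3, 65.6, 67.5, 88.6, 160.9, 132.0]
[470.4, -323.5, 66.5, 66.9, 85.7, 178.1, 105.9]
36.7667 [-0.06798306  0.1052021  -0.70371321]
```

View pics/scene2.png

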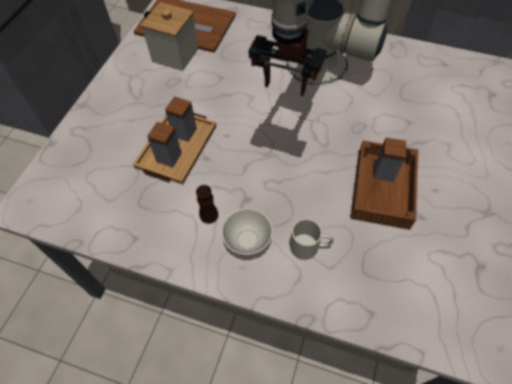

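The picture shows two tins upright in the tray at about (165,145) and (181,120), and one upright in the crate at (390,160). Their measured positions match the slots, and the mug, mill and bowl have not moved.

```bash
python3 -c "
from bench import *
hold(.3); print(job_done())"
```

```text
the job is handed in; nothing more can be done
None
```

I handed the job in at about 37 s: the two full tins (5.5 N and 5.0 N) stand upright in the tray and the empty one (2.0 N) in the crate, with the mug, mill and bowl left untouched; no verdict came back.

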